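Check a dial padlock at the packing bench

TASK

The padlock in the carton is being checked before it ships, and all but the last of its combination has been dialled. Turn its dial clockwise, click by click, until the pointer clicks home at the index stud next to the shackle (do not run past it), then pull the shackle out to its stop. Finish holding the open lock up still, at least 15 cm above the bench, gripped and clear of its carton: do not put it down or let it go; and leave the lid, tape dispenser and pen pot where they are.

Things in the scene. Friction and masses are not known exactly. Their poses are not given: they have to be found in the camera images.
- lock_centre (a point): centre of the padlock's steel case, a rounded block 60 (x) by 70 (y) by 26 mm (z), lying dial up in the carton's insert; loose, 0.3 kg in all; 27 mm above the bench at the start. x points to the shackle, z up out of the dial. A small raised index stud with a line stands on its top face at the shackle edge (28 mm along +x).
- dial_bar (a point): centre of the dial's finger bar, on the dial's axis, 25.5 mm above lock_centre. The bar is 11 mm thick (y), 16 mm high (8 mm below to 8 mm above this point), 34 mm long (x) plus a 5 mm pointed nose with a white line at its +x end (the pointer); it stands on a black disc of 48 mm diameter with 12 ticks. z up.
- dial (a joint): dial angle in rad, growing anticlockwise seen from above; 0 = pointer at the index stud (lock opens). Clicks into a notch every 0.524 rad and stays there (0.06 rad of play) when let go; 0.07 N m takes it over a click. Starts 0.95 to 2.7 rad; turn it clockwise, to smaller values. Run past to -0.4 rad, or turned back to 3.0 rad, before the lock is open, it is misdialled.
- shackle_legs (a point): mid-point between the two straight legs of the U-shaped shackle, at mid-height, 62 mm from lock_centre along its +x when shut; moves with the shackle; same axes. Legs of 10 mm round steel bar, 36 mm between centres (46 mm over both), straight from 32 mm before to 8 mm beyond this point; then the round bow, its bar's centre 26 mm beyond.
- shackle (a joint): how far the shackle is drawn out of the case along the lock's +x, in m: 0 shut, 0.016 at its stop. With the dial within about 0.15 rad of 0 it slides out stiffly (3 N) and stays where it is left; otherwise it is blocked. It never leaves the case.
- carton: open carton taped to the bench, immovable; origin on the bench under the lock, x to the shackle. Walls 42 mm high at x -62, +144, y -78, +78 mm. An insert 34 mm high (pocket floor at 14 mm) fits the case within 1 mm and bears on its shoulders beside the legs, so the case cannot turn or follow the shackle; it lifts straight out. From x 48 mm the shackle lies in the open, floor at 4 mm.
- carton_lid: the carton's lid lying upturned on the bench, 210 by 162 by 22 mm; origin at the centre of its underside. Leave it alone.
- tape_dispenser: bench tape dispenser, 150 by 56 by 92 mm; origin at the centre of its underside. Leave it alone.
- pen_pot: pot with pens, 80 mm wide, about 140 mm high with the pens; origin at the centre of its underside. Leave it alone.

How it is judged (in metres and radians):
On the way, in this order (a step that is already met when the one before it is completed fails the run):
1. the dial stands in the notch with its pointer at the index stud, the shackle still shut (value of joint dial between -0.14 and 0.14 rad and value of joint shackle below 0.005 m), for 0.2 s.
2. the shackle is drawn out to its stop (within 3 mm) (value of joint shackle above 0.013 m), for 0.2 s.
At the end, for the whole second after the job is handed in: the fingers hold the open lock still (over 1 N of grip, under 0.05 m/s), shackle out at least 12 of its 16 mm, centre of the case at least 140 mm above the bench, not touching the carton; lid, tape dispenser and pen pot within 30 mm of where they were (height (world z) of lock_centre above 0.14 m and value of joint shackle above 0.012 m and contact force between the fingers and lock above 1 N and contact force between lock and carton below 0.2 N and linear speed of lock below 0.05 m/s and distance of each of carton_lid, tape_dispenser, pen_pot from where it was at the start of the episode below 0.03 m); the arm keeps its last pose, push and grip.
It fails at once if the dial is run past the stud by most of a click before the lock is open (value of joint dial below -0.4 rad and value of joint shackle below 0.005 m).
It fails at once if the dial is turned anticlockwise away from the stud (value of joint dial above 3 rad and value of joint shackle below 0.005 m).
It fails at once if the lid, the tape dispenser or the pen pot is moved by more than 30 mm (distance of any of carton_lid, tape_dispenser, pen_pot from where it was at the start of the episode above 0.03 m).
It also fails if it takes over 67 s, if anything falls off the work surface, if the arm or the gripper's body presses on something with over 40 N, if the wrist force passes 120 N, or if a joint passes its speed limit or range.

ROBOT

A 6-joint arm with a two-finger parallel gripper is mounted at the origin on the work surface. World frame = base frame: x ahead of the robot, y to its left, z up, the work surface at z = 0. Lengths are in m, angles in degrees, forces in N, time in s.
With the tool pointing down it reaches from about 0.325 to 0.775 m from the base axis. Payload 5.5 kg.
Tool frame: the origin (TCP) lies between the finger pads; the fingertips stand 17 mm ahead of it and the grasp point (between the pads) lies 2 mm behind it (arm.tips_ahead is the z of the fingertips in the tool frame, in m); z points along the fingers, y is the line along which they close (so a half turn about z gives the same grasp; the last joint's range is limited). The gripper opens to 85 mm and grips with 20 to 120 N. Pads are 22 mm wide; open, the fingers measure 114 mm over their backs; the gripper's body (76 mm by 85 mm) begins 54 mm behind the grasp point. The pads swing forward as they close: fully open they stand 13 mm farther back than shut.
Start: joints at [68.142, 5.22, 70.514, -0, 104.267, -3.249], TCP at [0.191, 0.569, 0.248] pointing down, gripper open.
Joint ranges: [-164.24, 164.24], [-49.07, 125.15], [9.68, 141.18], [-86.29, 266.29], [3.28, 154.24], [-151.56, 151.56]. Speed limits (degrees/s): [147.25, 147.25, 172.46, 180, 180, 180].

INTERFACE

Orientations are given as [roll, pitch, yaw] about the fixed x, y, z axes, in that order (R = Rz(yaw) Ry(pitch) Rx(roll)).
In Python, from bench import telemetry, vision, order, arm gives the robot as it stands.
- The arm moves only by the tool servo_tool, never from a script. Its argument "targets" is a list of rows, each a list of 7 numbers: the gripper's target within -1 to 1 (fully open at 1, half-way at 0, shut at -1), then the shift along the tool's x, y, z in cm, then the turn, a rotation vector about the tool's x, y, z in rad. A call has 1 to 20 rows; each row is the pose to reach, as a shift and turn from the pose commanded when the call began, along the tool's axes at that moment; what a row does not reach only later rows make up. A row lasts 1/8 s, in which the tool goes at most 62.5 mm and 10.7 degrees, less where a joint would pass 70% of its speed; a pose out of reach is approached as far as the arm can. A call with a gripper value outside its range is refused whole. The fingers move at their own pace and stop on an object; the grip force is fixed at half the most. Time passes only in rows, so rows that repeat a pose let the fingers close. It gives the time, the measured TCP pose, the force, the opening and the grip force at its end, in the units of the state.
- telemetry.read_state(): the state, without advancing time (a new reading comes with each control period).
- vision.capture(name): name is "scene" or "top"; returns the picture (400x640x3 uint8, blue, green, red); there is no depth.
- vision.camera_info(name): a dict with "K" (3x3 intrinsics, pixels), "rvec" (rotation vector, rad) and "tvec" (3), from world to camera coordinates, as OpenCV has them. Camera axes: x right, y down, z forward; pixel columns grow to the right and rows downward; lengths in m; the calibration is good to about 2 mm. A picture is of the moment at which its call begins. camera_info takes no time and is no camera call.
- order.close_job(): hands the job in; it is judged then, once.
The state is a dict: "time": time; "q": joint angles; "joint_vel": joint speeds; "joint_efforts": joint torques, N m; "tcp_pos": TCP position; "tcp_rot": TCP orientation; "wrist_force": force on the tool from outside, world axes, zero at the start; "ft_torque": the same for the moment, N m; "width": opening from 0.0 (shut) to 1.0 (fully open); "grasp_force": force on a finger pad.
Only numpy, scipy, OpenCV 4.12 (cv2) and the standard library are available. Lean on these libraries where they do the work, as an engineer would, in place of code of your own. Each camera call takes 0.05 s, during which the arm holds its last target. There are 200 camera calls.

## Working session

There is one attempt and no reset: what is moved stays moved. The work goes in short steps, Python scripts to look and compute and a tool call to move; the robot and the scene stay as the last step left them, time stands still between calls to the robot, and variables do not carry over. Pictures are saved under pics/ and viewed, at most 10 in all, crops included, and the job is handed in when it is done.

Besides the shell and the picture viewer there is one more tool, called after "Call:" as name(argument=value, ...), one argument or row to a line, values as JSON. servo_tool: Moves the arm, as the interface text tells. Its arguments: {"type":"object","properties":{"targets":{"type":"array"}},"required":["targets"]}

```bash
mkdir -p pics; python3 - <<'E'
from bench import telemetry, vision, order, arm
import cv2
for n in("scene","top"):
    cv2.imwrite(f"pics/{n}0.png",vision.capture(n)); print(vision.camera_info(n))
print(telemetry.read_state())
E
```

```text
{'K': array([[384.93056491,   0.        , 317.6935029 ],
       [  0.        , 384.93056491, 198.97310228],
       [  0.        ,   0.        ,   1.        ]]), 'rvec': array([ 1.23020939,  2.27075647, -0.96879762]), 'tvec': array([ 0.24504466, -0.24849821,  1.33985303])}
{'K': array([[369.71245753,   0.        , 312.07976972],
       [  0.        , 369.71245753, 203.05816648],
       [  0.        ,   0.        ,   1.        ]]), 'rvec': array([ 2.15265521, -2.10240191,  0.19092836]), 'tvec': array([0.05540599, 0.50116301, 0.72412827])}
{'time': 0.1, 'q': array([ 6.81414673e+01,  5.25972915e+00,  7.05760234e+01, -1.57374655e-03,
        1.04266578e+02, -3.24840513e+00]), 'joint_vel': array([ 0.02918617, -0.18444338, -0.17538318,  0.02905621,  0.08805208,
       -0.04401992]), 'joint_efforts': array([ 1.79077757e-03, -4.60215175e+01, -4.19217753e+01, -5.83857741e-05,
        1.06077420e-02, -1.84959333e-05]), 'tcp_pos': array([0.19139929, 0.56841528, 0.24724386]), 'tcp_rot': array([-1.79897748e+02, -4.27508230e-03,  1.61389482e+02]), 'wrist_force': array([ 0.09774288,  0.24051459, -0.19474982]), 'ft_torque': array([-3.90407911e-05,  3.27071344e-02,  2.55783882e-02]), 'grasp_force': 0.0, 'width': 0.9977102544536952}
```

View pics/scene0.png

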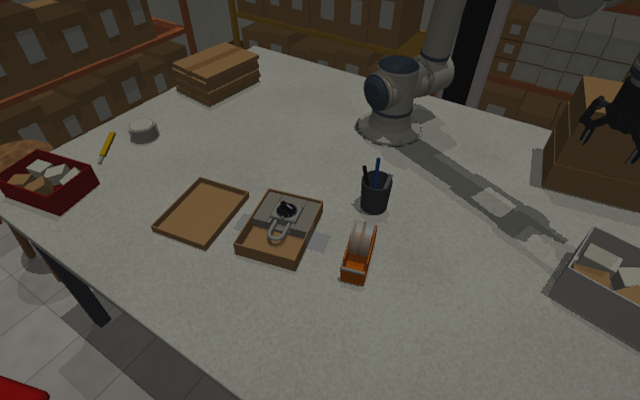

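View pics/top0.png

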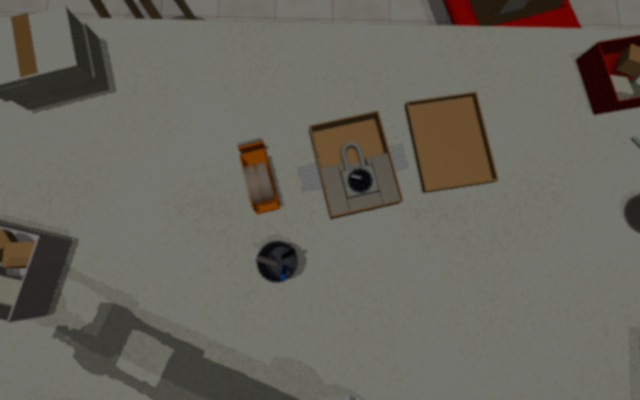

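The scene view shows the carton with the lock at about (283,215). In the top view the carton's corners are at about (310,128), (378,113), (401,202) and (331,217), and the dial is at (359,180). The tape dispenser, pot and lid are around it.

```bash
cat >h.py <<'E'
import numpy as np, cv2
from bench import telemetry, vision, order, arm
def cam(n):
    c=vision.camera_info(n); return c["K"],cv2.Rodrigues(c["rvec"])[0],np.array(c["tvec"]).ravel()
def pix2w(n,uv,z):
    K,R,t=cam(n); d=R.T@np.linalg.solve(K,np.array([uv[0],uv[1],1.])); o=-R.T@t
    return o+d*(z-o[2])/d[2]
def w2pix(n,p):
    K,R,t=cam(n); q=K@(R@np.asarray(p,float)+t); return q[:2]/q[2]
def crop(n,u,v,w,h,f,name,im=None):
    im=vision.capture(n) if im is None else im
    c=im[v:v+h,u:u+w]; cv2.imwrite(f"pics/{name}.png",cv2.resize(c,None,fx=f,fy=f,interpolation=cv2.INTER_CUBIC))
E
python3 - <<'E'
from h import *
crop("top",300,105,110,120,5,"t1",cv2.convertScaleAbs(cv2.imread("pics/top0.png"),alpha=1.8))
C=[pix2w("top",p,.042) for p in[(310,128),(378,113),(401,202),(331,217)]]
for c in C:print(c.round(4))
print("dial",pix2w("top",(359,180),.0605).round(4), "bow",pix2w("top",(351,146),.027).round(4))
print("lid",pix2w("top",(450,143),.02).round(3),"disp",pix2w("top",(259,178),.04).round(3),"pot",pix2w("top",(277,262),.1).round(3))
E
```

```text
[0.6654 0.0756 0.042 ]
[ 0.7036 -0.0721  0.042 ]
[ 0.5069 -0.1185  0.042 ]
[0.4718 0.0273 0.042 ]
dial [ 0.5475 -0.0284  0.0605] bow [ 0.632 -0.015  0.027]
lid [ 0.647 -0.235  0.02 ] disp [0.552 0.181 0.04 ] pot [0.376 0.13  0.1  ]
```

View pics/t1.png

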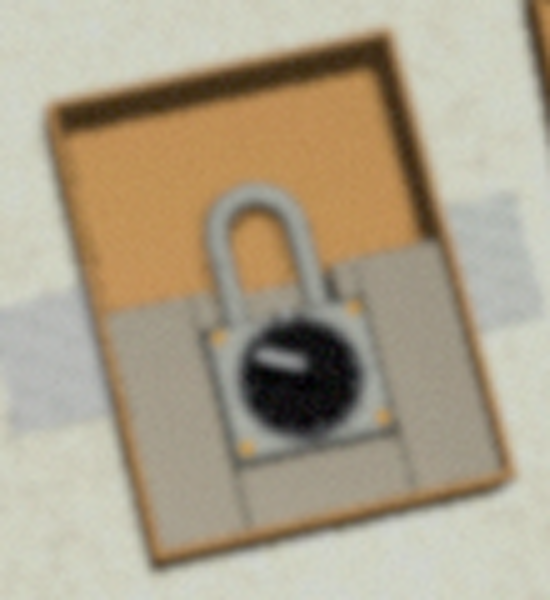

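The crop shows the disc centre near (302,376) and the white pointer line running from (307,364) to (255,351). That puts the pointer about 60° anticlockwise of the shackle, so the dial is at about 1.05 rad, which is two clicks.

```bash
python3 - <<'E'
from h import *
from scipy.optimize import least_squares
im=cv2.imread("pics/top0.png")
c=[(50,105),(390,30),(513,475),(157,562)]
obs=[(300+(a+.5)/5-.5,105+(b+.5)/5-.5) for a,b in c]
mod=np.array([(144,78),(144,-78),(-62,-78),(-62,78)])/1e3
def f(p):
    x,y,t=p;R=np.array([[np.cos(t),-np.sin(t)],[np.sin(t),np.cos(t)]])
    return np.concatenate([w2pix("top",[*(R@m+[x,y]),.042])-o for m,o in zip(mod,obs)])
s=least_squares(f,[.547,-.03,.24]); print("carton",s.x[:2].round(4),np.degrees(s.x[2]),s.fun.round(1))
g=im.max(2)[150:210,330:390]; m=(g<45).astype(np.uint8)
n,l,st,ce=cv2.connectedComponentsWithStats(m)
for i in range(1,n):
    if st[i,4]>30:
        u=ce[i]+[330,150]; print(st[i],u,pix2w("top",u,.0445).round(4),pix2w("top",u,.0605).round(4))
for z in(.04,.0605):print(w2pix("top",[*s.x[:2],z]))
d=[pix2w("top",(300+a/5,105+b/5),.0605) for a,b in((307,364),(255,351))]; v=d[1]-d[0]
print("pointer",np.degrees(np.arctan2(v[1],v[0])),np.linalg.norm(v))
print(arm.tips_ahead)
E
```

```text
carton [ 0.5514 -0.0322] 14.342345440663932 [-1.1 -0.3  0.4 -0.4  1.   0.7 -0.3 -0.1]
[ 18  19  24  24 391] [360.12531969 180.55498721] [ 0.5503 -0.0328  0.0445] [ 0.5464 -0.0307  0.0605]
[359.60964072 180.57709988]
[360.88712876 178.21297686]
pointer 76.86350534118846 0.022061339800392724
0.017
```

```bash
cat >>h.py <<'E'
from scipy.spatial.transform import Rotation as Ro
def move(p,yaw,show=True):
    s=telemetry.read_state(); R=Ro.from_euler("xyz",s["tcp_rot"],degrees=True); G=Ro.from_euler("xyz",[180,0,yaw],degrees=True)
    d=R.inv().apply(np.array(p)-s["tcp_pos"])*100; r=(R.inv()*G).as_rotvec()
    print("shift cm",d.round(2),"turn",r.round(3),"| tcp",s["tcp_pos"].round(4),s["tcp_rot"].round(1),"F",s["wrist_force"].round(1),"T",s["ft_torque"].round(2),"w",round(s["width"],3),"g",round(s["grasp_force"],1),"t",s["time"],"q",s["q"].round(0))
E
python3 -c "
from h import *
move([.550,-.0325,.16],74.2)"
```

```text
shift cm [-53.16 -45.49   8.8 ] turn [-1.000e-03  1.000e-03  1.522e+00] | tcp [0.1914 0.5684 0.2472] [-179.9   -0.   161.4] F [ 0.1  0.2 -0.2] T [-0.    0.03  0.03] w 0.998 g 0.0 t 0.1 q [ 68.   5.  71.  -0. 104.  -3.]
```

Call:
servo_tool(
  targets=[
    [1, -3.3, -2.8, 0, 0, 0, 0.095],
    [1, -6.6, -5.7, 0, 0, 0, 0.19],
    [1, -10, -8.5, 0, 0, 0, 0.285],
    [1, -13.3, -11.4, 0, 0, 0, 0.38],
    [1, -16.6, -14.2, 0, 0, 0, 0.475],
    [1, -19.9, -17, 0, 0, 0, 0.57],
    [1, -23.2, -19.9, 0, 0, 0, 0.665],
    [1, -26.6, -22.7, 0, 0, 0, 0.76],
    [1, -29.9, -25.6, 0, 0, 0, 0.855],
    [1, -33.2, -28.4, 0, 0, 0, 0.95],
    [1, -36.5, -31.2, 1, 0, 0, 1.045],
    [1, -39.8, -34.1, 2, 0, 0, 1.14],
    [1, -43.2, -36.9, 4, 0, 0, 1.235],
    [1, -46.5, -39.8, 6, 0, 0, 1.33],
    [1, -49.8, -42.6, 8, 0, 0, 1.425],
    [1, -53.2, -45.5, 8.8, 0, 0, 1.522],
    [1, -53.2, -45.5, 8.8, 0, 0, 1.522],
    [1, -53.2, -45.5, 8.8, 0, 0, 1.522],
  ],
)

```text
time: 2.35
tcp_pos: [0.5502, -0.032, 0.16]
tcp_rot: [-179.9, -0.0, 74.2]
wrist_force: [-0.1, 0.7, 0.9]
width: 0.999
grasp_force: 0.0
```

```bash
python3 -c "
from h import *
move([.550,-.0325,.066],74.2)
im=vision.capture('top'); crop('top',290,100,130,130,4.5,'t2',cv2.convertScaleAbs(im,alpha=1.8))
s=telemetry.read_state();print(w2pix('top',s['tcp_pos']))
im=vision.capture('scene'); crop('scene',230,150,120,120,4.5,'s2',cv2.convertScaleAbs(im,alpha=1.8))
a=cv2.imread('pics/t2.png');b=cv2.imread('pics/s2.png');b=cv2.resize(b,None,fx=a.shape[0]/b.shape[0],fy=a.shape[0]/b.shape[0]);o=np.hstack([a,b]);cv2.imwrite('pics/c2.png',cv2.resize(o,(800,400)))"
```

```text
shift cm [-0.05  0.01  9.4 ] turn [-0.001 -0.     0.   ] | tcp [ 0.5502 -0.032   0.16  ] [-179.9   -0.    74.2] F [-0.1  0.7  0.9] T [ 0.04  0.05 -0.  ] w 0.999 g 0.0 t 2.35 q [-7. -2. 87.  0. 95.  9.]
[367.87046073 165.2350021 ]
```

View pics/c2.png

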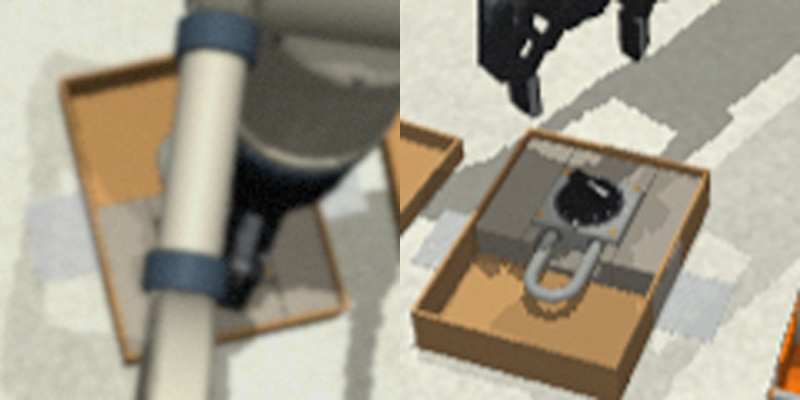

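The top view is now blocked by the arm. The scene view shows the lock untouched with the dial at crop (588,195) and the pointer to its right, under the raised open gripper.

```bash
python3 -c "
from h import *
im=vision.capture('scene');g=im.max(2)[195:222,268:306]
m=(g<45).astype(np.uint8);n,l,st,ce=cv2.connectedComponentsWithStats(m)
for i in range(1,n):
    if st[i,4]>15:
        bb=st[i];u=np.array([268+bb[0]+(bb[2]-1)/2,195+bb[1]+(bb[3]-1)/2]);print(bb,ce[i]+[268,195],u,pix2w('scene',ce[i]+[268,195],.049).round(4),pix2w('scene',u,.0445).round(4))
print(w2pix('scene',[.55,-.0325,.0445]))"
```

```text
[  8   6  21  17 236] [285.78389831 209.67372881] [286. 209.] [ 0.5577 -0.0272  0.049 ] [ 0.552  -0.0311  0.0445]
[286.01423219 208.32144461]
```

Call:
servo_tool(
  targets=[
    [1, 0, 0, 2, 0, 0, 0],
    [1, 0, 0, 4, 0, 0, 0],
    [1, 0, 0, 6, 0, 0, 0],
    [1, 0, 0, 8, 0, 0, 0],
    [1, 0, 0, 9.4, 0, 0, 0],
    [1, 0, 0, 9.4, 0, 0, 0],
    [1, 0, 0, 9.4, 0, 0, 0],
  ],
)

```text
time: 3.38
tcp_pos: [0.5509, -0.0325, 0.067]
tcp_rot: [179.9, -0.0, 74.2]
wrist_force: [0.8, 0.1, 0.4]
width: 1.0
grasp_force: 0.0
```

Call:
servo_tool(
  targets=[
    [0, 0, 0, 0.1, 0, 0, 0],
    [-0.4, 0, 0, 0.1, 0, 0, 0],
    [-0.6, 0, 0, 0.1, 0, 0, 0],
    [-1, 0, 0, 0.1, 0, 0, 0],
    [-1, 0, 0, 0.1, 0, 0, 0],
    [-1, 0, 0, 0.1, 0, 0, 0],
    [-1, 0, 0, 0.1, 0, 0, 0],
    [-1, 0, 0, 0.1, 0, 0, 0],
  ],
)

```text
time: 4.38
tcp_pos: [0.5511, -0.0326, 0.0658]
tcp_rot: [179.9, 0.0, 74.2]
wrist_force: [5.4, -2.9, 1.6]
width: 0.11
grasp_force: 62.7
```

```bash
python3 -c "
from h import *
move([.551,-.032,.066],74.2)
im=vision.capture('scene'); crop('scene',230,150,120,120,5,'s3',cv2.convertScaleAbs(im,alpha=1.8))"
```

```text
shift cm [ 0.05 -0.02 -0.02] turn [ 0.002  0.    -0.   ] | tcp [ 0.5511 -0.0326  0.0658] [179.9   0.   74.2] F [ 5.4 -2.9  1.6] T [-0.36 -0.86 -0.02] w 0.11 g 62.7 t 4.375 q [-7.  0. 94. -0. 85.  9.]
```

View pics/s3.png

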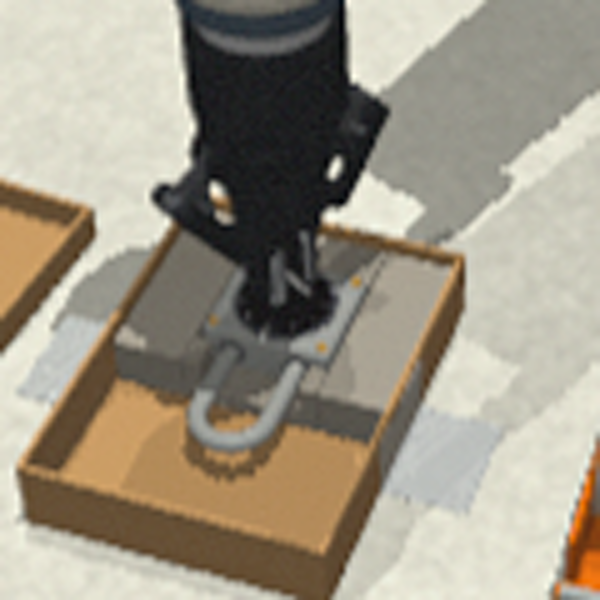

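The fingers hold the finger bar, with the white pointer line visible between the pads at about (292,275), and the lateral load is low. I'll turn it one click clockwise.

Call:
servo_tool(
  targets=[
    [-1, 0, 0, 0, 0, 0, 0.08],
    [-1, 0, 0, 0, 0, 0, 0.16],
    [-1, 0, 0, 0, 0, 0, 0.24],
    [-1, 0, 0, 0, 0, 0, 0.32],
    [-1, 0, 0, 0, 0, 0, 0.4],
    [-1, 0, 0, 0, 0, 0, 0.46],
    [-1, 0, 0, 0, 0, 0, 0.524],
    [-1, 0, 0, 0, 0, 0, 0.524],
    [-1, 0, 0, 0, 0, 0, 0.524],
  ],
)

```text
time: 5.55
tcp_pos: [0.5504, -0.0322, 0.0657]
tcp_rot: [-180.0, -0.0, 44.2]
wrist_force: [0.4, 0.0, 4.2]
width: 0.107
grasp_force: 63.2
```

```bash
python3 -c "
from h import *
move([.551,-.032,.066],14.2)"
```

```text
shift cm [ 0.05  0.03 -0.03] turn [-0.    -0.     0.524] | tcp [ 0.5504 -0.0322  0.0657] [-180.    -0.    44.2] F [0.4 0.  4.2] T [ 0.02 -0.04 -0.  ] w 0.107 g 63.2 t 5.55 q [-7.  0. 94.  0. 86. 39.]
```

Forces are low. Second click.

Call:
servo_tool(
  targets=[
    [-1, 0, 0, 0, 0, 0, 0.08],
    [-1, 0, 0, 0, 0, 0, 0.16],
    [-1, 0, 0, 0, 0, 0, 0.24],
    [-1, 0, 0, 0, 0, 0, 0.32],
    [-1, 0, 0, 0, 0, 0, 0.4],
    [-1, 0, 0, 0, 0, 0, 0.46],
    [-1, 0, 0, 0, 0, 0, 0.524],
    [-1, 0, 0, 0, 0, 0, 0.524],
    [-1, 0, 0, 0, 0, 0, 0.524],
    [-1, 0, 0, 0, 0, 0, 0.524],
  ],
)

```text
time: 6.8
tcp_pos: [0.55, -0.0314, 0.0657]
tcp_rot: [-179.9, 0.0, 14.2]
wrist_force: [-1.5, 2.6, 7.0]
width: 0.113
grasp_force: 63.4
```

```bash
python3 -c "
from h import *
move([.551,-.032,.066],14.2)"
```

```text
shift cm [ 0.08  0.09 -0.03] turn [-0.002  0.001  0.001] | tcp [ 0.55   -0.0314  0.0657] [-179.9    0.    14.2] F [-1.5  2.6  7. ] T [ 0.48  0.31 -0.03] w 0.113 g 63.4 t 6.8 q [-7.  0. 94.  0. 86. 69.]
```

Call:
servo_tool(
  targets=[
    [1, 0, 0, 0, 0, 0, 0],
    [1, 0, 0, 0, 0, 0, 0],
    [1, 0, 0, 0, 0, 0, 0],
    [1, 0, 0, 0, 0, 0, 0],
    [1, 0, 0, -2, 0, 0, 0],
    [1, 0, 0, -5, 0, 0, 0],
    [1, 0, 0, -9, 0, 0, 0],
    [1, 0, 0, -9, 0, 0, 0],
    [1, 0, 0, -9, 0, 0, 0],
  ],
)

```text
time: 7.92
tcp_pos: [0.5506, -0.0324, 0.156]
tcp_rot: [180.0, -0.1, 14.1]
wrist_force: [-0.4, 0.7, 0.2]
width: 0.998
grasp_force: 0.0
```

```bash
python3 -c "
from h import *
c,s=np.cos(np.radians(14.2)),np.sin(np.radians(14.2))
move([.5505+.065*c,-.0318+.065*s,.12],14.2)
im=vision.capture('scene'); crop('scene',240,175,90,75,8,'s4',cv2.convertScaleAbs(im,alpha=1.8))"
```

```text
shift cm [ 6.5  -0.06  3.61] turn [ 0.    -0.001 -0.001] | tcp [ 0.5506 -0.0324  0.156 ] [ 1.80e+02 -1.00e-01  1.41e+01] F [-0.4  0.7  0.2] T [0.06 0.05 0.04] w 0.998 g 0.0 t 7.925 q [-7. -2. 87. -0. 95. 69.]
```

View pics/s4.png

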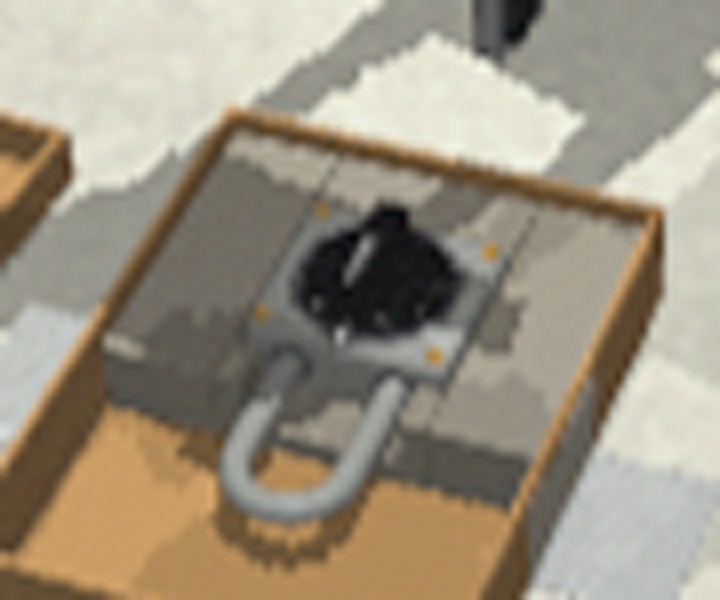

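The pointer line, from (368,240) to (348,280), now points at the stud at (340,335). The shackle is shut. Moving over the legs.

Call:
servo_tool(
  targets=[
    [1, 2.5, 0, 0, 0, 0, 0],
    [1, 5, 0, 0, 0, 0, 0],
    [1, 6.5, -0.05, 2, 0, 0, 0],
    [1, 6.5, -0.05, 4, 0, 0, 0],
    [1, 6.5, -0.05, 6, 0, 0, 0],
    [1, 6.5, -0.05, 8, 0, 0, 0],
    [1, 6.5, -0.05, 9.5, 0, 0, 0],
    [1, 6.5, -0.05, 11, 0, 0, 0],
    [1, 6.5, -0.05, 12, 0, 0, 0],
    [1, 6.5, -0.05, 12.8, 0, 0, 0],
    [1, 6.5, -0.05, 12.8, 0, 0, 0],
    [1, 6.5, -0.05, 12.8, 0, 0, 0],
  ],
)

```text
time: 9.48
tcp_pos: [0.6138, -0.016, 0.0279]
tcp_rot: [180.0, -0.1, 14.1]
wrist_force: [0.4, -0.5, 1.2]
width: 0.999
grasp_force: 0.0
```

Call:
servo_tool(
  targets=[
    [0.6, 0, 0, 0, 0, 0, 0],
    [0.3, 0, 0, 0, 0, 0, 0],
    [-1, 0, 0, 0, 0, 0, 0],
    [-1, 0, 0, 0, 0, 0, 0],
    [-1, 0, 0, 0, 0, 0, 0],
    [-1, 0, 0, 0, 0, 0, 0],
    [-1, 0, 0, 0, 0, 0, 0],
  ],
)

```text
time: 10.35
tcp_pos: [0.6136, -0.0158, 0.0277]
tcp_rot: [-180.0, -0.0, 14.1]
wrist_force: [-0.1, 2.2, 4.5]
width: 0.512
grasp_force: 60.6
```

```bash
python3 -c "
from h import *
c,s=np.cos(np.radians(14.2)),np.sin(np.radians(14.2))
move([.5505+.065*c,-.0318+.065*s,.028],14.2)"
```

```text
shift cm [-0.01  0.   -0.03] turn [-0.    -0.001 -0.001] | tcp [ 0.6136 -0.0158  0.0277] [-180.    -0.    14.1] F [-0.1  2.2  4.5] T [ 0.39  0.17 -0.13] w 0.512 g 60.6 t 10.35 q [-5. 11. 87.  0. 82. 71.]
```

Call:
servo_tool(
  targets=[
    [-1, 0.2, 0, 0, 0, 0, 0],
    [-1, 0.4, 0, 0, 0, 0, 0],
    [-1, 0.6, 0, 0, 0, 0, 0],
    [-1, 0.8, 0, 0, 0, 0, 0],
    [-1, 1.0, 0, 0, 0, 0, 0],
    [-1, 1.2, 0, 0, 0, 0, 0],
    [-1, 1.4, 0, 0, 0, 0, 0],
    [-1, 1.5, 0, 0, 0, 0, 0],
    [-1, 1.6, 0, 0, 0, 0, 0],
    [-1, 1.7, 0, 0, 0, 0, 0],
    [-1, 1.7, 0, 0, 0, 0, 0],
    [-1, 1.7, 0, 0, 0, 0, 0],
  ],
)

```text
time: 11.85
tcp_pos: [0.6298, -0.012, 0.0272]
tcp_rot: [180.0, 0.0, 14.1]
wrist_force: [-3.7, 0.9, 3.0]
width: 0.514
grasp_force: 60.6
```

```bash
python3 -c "
from h import *
c,s=np.cos(np.radians(14.2)),np.sin(np.radians(14.2))
move([.5505+.065*c,-.0318+.065*s,.028],14.2)"
```

```text
shift cm [-1.67 -0.02 -0.08] turn [ 0.     0.    -0.001] | tcp [ 0.6298 -0.012   0.0272] [180.    0.   14.1] F [-3.7  0.9  3. ] T [ 0.16  0.74 -0.07] w 0.514 g 60.6 t 11.85 q [-4. 14. 84. -0. 83. 72.]
```

Call:
servo_tool(
  targets=[
    [-1, 0.1, 0, 0, 0, 0, 0],
    [-1, 0.2, 0, 0, 0, 0, 0],
    [-1, 0.2, 0, 0, 0, 0, 0],
    [-1, 0.2, 0, 0, 0, 0, 0],
  ],
)

```text
time: 12.35
tcp_pos: [0.6308, -0.0118, 0.027]
tcp_rot: [180.0, 0.2, 14.1]
wrist_force: [-8.1, -0.7, 4.8]
width: 0.513
grasp_force: 60.6
```

```bash
python3 -c "
from h import *
move([.63,-.012,.028],14.2)
im=vision.capture('scene'); crop('scene',240,175,90,75,8,'s5',cv2.convertScaleAbs(im,alpha=1.8))"
```

```text
shift cm [-0.08 -0.   -0.1 ] turn [ 0.     0.003 -0.001] | tcp [ 0.6308 -0.0118  0.027 ] [180.    0.2  14.1] F [-8.1 -0.7  4.8] T [-0.12  1.39  0.08] w 0.513 g 60.6 t 12.35 q [-4. 14. 84. -0. 83. 72.]
```

View pics/s5.png

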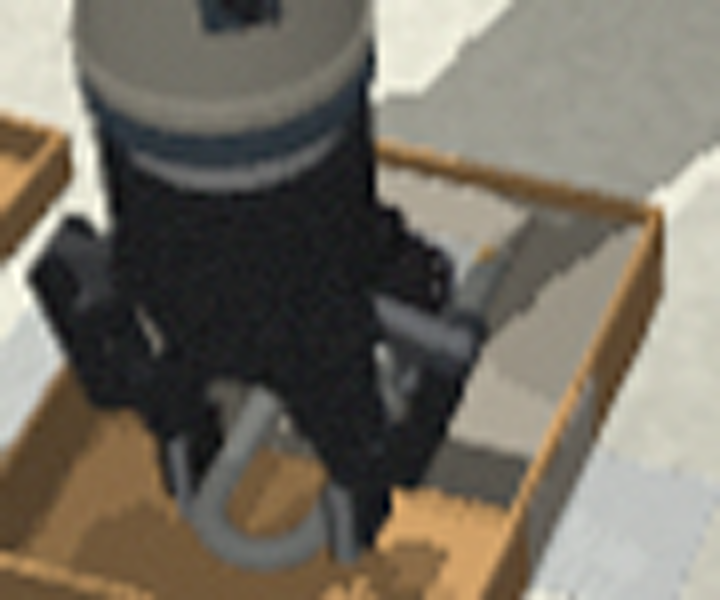

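The shackle bow has moved out from (290,515) to (265,560). The force rises while the travel stops, so it is at its stop. I'll release and regrip the finger bar to lift.

Call:
servo_tool(
  targets=[
    [1, -0.05, 0, 0, 0, 0, 0],
    [1, -0.05, 0, 0, 0, 0, 0],
    [1, -0.05, 0, 0, 0, 0, 0],
    [1, -0.05, 0, 0, 0, 0, 0],
    [1, -0.05, 0, -2, 0, 0, 0],
    [1, -0.05, 0, -5, 0, 0, 0],
    [1, -0.05, 0, -8, 0, 0, 0],
    [1, -0.05, 0, -10, 0, 0, 0],
    [1, -0.05, 0, -10, 0, 0, 0],
    [1, -0.05, 0, -10, 0, 0, 0],
  ],
)

```text
time: 13.65
tcp_pos: [0.6309, -0.0114, 0.1261]
tcp_rot: [-180.0, 0.1, 14.1]
wrist_force: [-0.2, -0.3, -1.0]
width: 0.996
grasp_force: 0.0
```

```bash
python3 -c "
from h import *
move([.551,-.0318,.0645],14.2)
im=vision.capture('scene'); crop('scene',240,175,90,75,8,'s6',cv2.convertScaleAbs(im,alpha=1.8))"
```

```text
shift cm [-8.23  0.03  6.17] turn [-0.001  0.002 -0.001] | tcp [ 0.6309 -0.0114  0.1261] [-1.80e+02  1.00e-01  1.41e+01] F [-0.2 -0.3 -1. ] T [ 0.   -0.03 -0.03] w 0.996 g 0.0 t 13.65 q [-4. 11. 77. -0. 92. 72.]
```

View pics/s6.png

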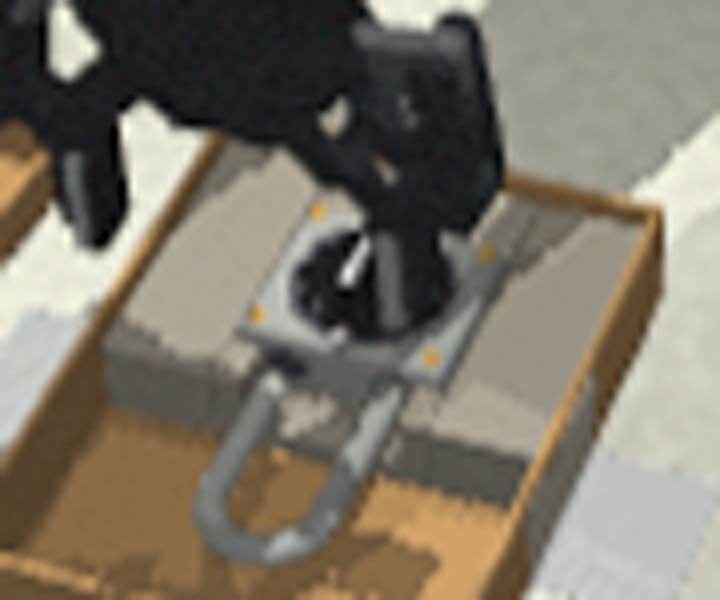

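The shackle is out with its bow at about (270,550), the pointer is still at the stud at (340,335), and the case is seated in the insert. Gripping the bar.

Call:
servo_tool(
  targets=[
    [1, -3, 0, 0, 0, 0, 0],
    [1, -6, 0, 0, 0, 0, 0],
    [1, -8.2, 0, 1.5, 0, 0, 0],
    [1, -8.2, 0, 3.5, 0, 0, 0],
    [1, -8.2, 0, 5, 0, 0, 0],
    [1, -8.2, 0, 6.1, 0, 0, 0],
    [1, -8.2, 0, 6.1, 0, 0, 0],
    [0, -8.2, 0, 6.1, 0, 0, 0],
    [-0.5, -8.2, 0, 6.1, 0, 0, 0],
    [-1, -8.2, 0, 6.1, 0, 0, 0],
    [-1, -8.2, 0, 6.1, 0, 0, 0],
    [-1, -8.2, 0, 6.1, 0, 0, 0],
    [-1, -8.2, 0, 6.1, 0, 0, 0],
    [-1, -8.2, 0, 6.1, 0, 0, 0],
    [-1, -8.2, 0, 6.1, 0, 0, 0],
  ],
)

```text
time: 15.58
tcp_pos: [0.5519, -0.0315, 0.0668]
tcp_rot: [180.0, -0.0, 14.1]
wrist_force: [-0.9, 0.5, 5.5]
width: 0.107
grasp_force: 60.8
```

Call:
servo_tool(
  targets=[
    [-1, 0, 0, -0.4, 0, 0, 0],
    [-1, 0, 0, -0.8, 0, 0, 0],
    [-1, 0, 0, -1.3, 0, 0, 0],
    [-1, 0, 0, -2, 0, 0, 0],
    [-1, 0, 0, -3, 0, 0, 0],
    [-1, 0, 0, -4, 0, 0, 0],
    [-1, 0, 0, -4, 0, 0, 0],
  ],
)

```text
time: 16.45
tcp_pos: [0.5526, -0.0316, 0.108]
tcp_rot: [179.9, -0.2, 14.1]
wrist_force: [0.3, -0.5, -4.3]
width: 0.104
grasp_force: 59.8
```

```bash
python3 -c "
from h import *
move([.551,-.0318,.21],14.2)"
```

```text
shift cm [-1.30e-01 -1.00e-02 -1.02e+01] turn [ 0.001 -0.003 -0.001] | tcp [ 0.5526 -0.0316  0.108 ] [179.9  -0.2  14.1] F [ 0.3 -0.5 -4.3] T [-0.    0.07 -0.02] w 0.104 g 59.8 t 16.45 q [-7. -1. 91.  0. 90. 69.]
```

Call:
servo_tool(
  targets=[
    [-1, 0, 0, -1, 0, 0, 0],
    [-1, 0, 0, -2.5, 0, 0, 0],
    [-1, 0, 0, -4, 0, 0, 0],
    [-1, 0, 0, -5.5, 0, 0, 0],
    [-1, 0, 0, -7, 0, 0, 0],
    [-1, 0, 0, -8.5, 0, 0, 0],
    [-1, 0, 0, -10, 0, 0, 0],
    [-1, 0, 0, -11.5, 0, 0, 0],
    [-1, 0, 0, -12.5, 0, 0, 0],
    [-1, 0, 0, -13, 0, 0, 0],
    [-1, 0, 0, -13, 0, 0, 0],
    [-1, 0, 0, -13, 0, 0, 0],
    [-1, 0, 0, -13, 0, 0, 0],
    [-1, 0, 0, -13, 0, 0, 0],
  ],
)

```text
time: 18.2
tcp_pos: [0.5517, -0.0315, 0.2359]
tcp_rot: [-180.0, 0.0, 14.1]
wrist_force: [0.3, 1.0, -3.6]
width: 0.109
grasp_force: 59.7
```

```bash
python3 -c "
from h import *
move([.551,-.0318,.21],14.2)
im=vision.capture('scene'); crop('scene',210,80,160,150,4,'s7',cv2.convertScaleAbs(im,alpha=1.8))"
```

```text
shift cm [-0.07  0.02  2.59] turn [-0.     0.001 -0.001] | tcp [ 0.5517 -0.0315  0.2359] [-180.     0.    14.1] F [ 0.3  1.  -3.6] T [-0.06  0.06  0.01] w 0.109 g 59.7 t 18.2 q [ -7.  -2.  79.   0. 103.  69.]
```

View pics/s7.png

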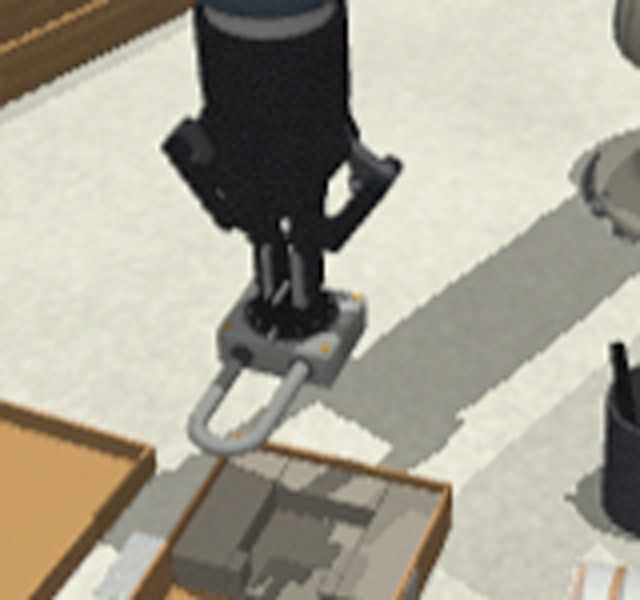

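The lock hangs level and open at about (290,330), well clear of the carton, about 19 cm up. Handing in.

```bash
python3 -c "
from bench import order
print(order.close_job())"
```

```text
the job is handed in; nothing more can be done
None
```

I handed the job in; no verdict came back. The dial was turned two clicks clockwise to the stud, the shackle was drawn out to its stop, and the open lock is held still by its dial bar about 19 cm above the bench, clear of the carton.

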